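# Find the socket key left on and release it

### The arm

A 6-joint arm with a two-finger parallel gripper is mounted at the origin on the work surface. World frame = base frame: x ahead of the robot, y to its left, z up, the work surface at z = 0. Lengths are in m, angles in rad, forces in N, time in s.
With the tool pointing down it reaches from about 0.3 to 0.875 m from the base axis. Payload 4.2 kg.
Tool frame: the origin (TCP) lies midway between the tips of the shut fingers; the grasp point (between the pads) lies 19 mm behind it; z points along the fingers, y is the line along which they close (so a half turn about z gives the same grasp; the last joint's range is limited). The gripper opens to 85 mm and grips with 20 to 120 N. Pads are 22 mm wide; open, the fingers measure 114 mm over their backs; the gripper's body (76 mm by 85 mm) begins 54 mm behind the grasp point. The pads swing forward as they close: fully open they stand 13 mm farther back than shut.
Start: joints at [-1.268, 0.32, 1.565, -0, 1.257, -0.02], TCP at [0.182, -0.545, 0.196] pointing down, gripper open.
Joint ranges: [-3.11, 3.11], [-0.84, 2.01], [0.21, 2.61], [-1.34, 4.49], [0.05, 2.63], [-2.56, 2.56]. Speed limits (rad/s): [2.57, 2.57, 3.14, 3.14, 3.14, 3.14].

### API

Orientations are given as a unit quaternion [w, x, y, z].
In Python, from station import robot gives the robot as it stands. The module is installed in compiled form; this text tells all that it offers.
- The arm moves only by the tool arm_command, never from a script. Its argument "steps" is a list of rows, each a list of 4 numbers: the shift along the tool's x, y, z in mm, then the turn about the tool's z in rad. A call has 1 to 12 rows; each row shifts and turns the commanded pose from where the row before left it, along the tool's axes as they then stand; what a row does not reach is not made up. A row lasts 1/10 s, in which the tool goes at most 50 mm and 8.59 degrees, less where a joint would pass 70% of its speed; a pose out of reach is approached as far as the arm can. A call is refused whole if a number of a shift passes 50 or a number of a turn 0.15, either way. A call with a gripper value outside its range is refused whole. "hand" is the opening, from 0 (shut) to 1 (fully open), set as the call begins (left out, the last holds). The fingers move at their own pace and stop on an object; the grip force is fixed at half the most. Time passes only in rows, so rows that do not move let the fingers close. It gives the time, the measured TCP pose, the force, the opening and the grip force at its end, in the units of the state.
- robot.sense(): the state, without advancing time (a new reading comes with each control period).
- robot.snapshot(name): name is "side" or "top"; returns a dict with "frame" (400x640x3 uint8, blue, green, red), "fx", "fy", "cx", "cy" (pixels), "camera_from_world" (4x4, takes a point from world to camera coordinates). Camera axes: x right, y up, looking along -z (the intrinsics and any distortion apply to the point x, -y, -z); pixel columns grow to the right and rows downward; lengths in m; the calibration is good to about 2 mm. A picture is of the moment at which its call begins. There is no depth.
- robot.finish_job(): hands the job in; it is judged then, once.
The state is a dict: "time": time; "joints": joint angles; "joint_vel": joint speeds; "joint_efforts": joint torques, N m; "tcp_pos": TCP position; "orientation": TCP orientation; "contact_force": force on the tool from outside, world axes, zero at the start; "torque": the same for the moment, N m; "opening": finger opening in m; "finger_force": force on a finger pad.
Only numpy, scipy, OpenCV 4.12 (cv2) and the standard library are available. Lean on these libraries where they do the work, as an engineer would, in place of code of your own. Each camera call takes 0.05 s, during which the arm holds its last target. There are 200 camera calls.

### The job

The mains is off at the wall, so nothing lights up, but one of the four identical red keys on the socket block has been left latched down (on). Going along the row from the robot's left to its right, tap every key lightly with the fingertips to feel which one is latched, without pushing any of them in far enough to click; then press the latched key in until it clicks and let it come up level with the other three. Finish clear of the block, and leave everything else on the desk standing where it is.

Things in the scene. Friction and masses are not known exactly. Their poses are not given: they have to be found in the camera images.
- socket_block: Ivory socket block fixed to the desk, 120 (x) x 270 (y) x 45 mm high; origin under its centre, x away from the robot, y along the row to the robot's left. Key centres 30 mm to the robot's side of its middle, at y = +75, +25, -25, -75 mm; flat sockets 26 mm beyond the middle, the third (y = -25) holding a white charger 34 x 36 mm that stands 37 mm above the block's top.
- key_1: First red key from the robot's left: square cap 24 x 24 mm; origin at the centre of its top face, axes as the block's. Top face 56 mm above the desk when up (off), about 3.5 mm lower when latched (on). All four keys are alike push-push keys that slide straight down, 8 mm at most, against a spring; any one of them may be the latched one.
- key_2: Second key from the left, origin at the centre of its top face. An up key (any of the four) begins to give at 2.3 N and stiffens by 0.45 N per mm, so a light tap of 2 to 3 N moves it 2 mm at most. Pushed in about 5.5 to 6 mm (5 N) it clicks and stays latched when let go: do not push an up key beyond 5 mm.
- key_3: Third key from the left, origin at the centre of its top face. The latched key (whichever it is) bears nearly 4 N before it moves. It clicks about 6 mm below its up height (2.5 mm further in, 5 N): push it 7 mm down or to its stop and stay there for a third of a second; when let go it rises by itself to the up height. Pushed less, it stays latched and can be pressed again.
- key_4: Fourth key from the left (the robot's right end), origin at the centre of its top face. All keys meet a hard stop 8 mm below the up height (6 N just before it); pressing the latched key firmly to that stop does no harm.
- album: Brocade-covered album lying flat beyond the block, 216 x 306 x 20 mm, origin under its centre. Bystander.
- paperweight: Rosewood bar 28 x 180 x 20 mm lying on the album, origin under its centre. Bystander.
- seal: Upright stone seal 26 x 26 x 62 mm, origin under its centre. Bystander close to the block.
- paste_box: Round lidded porcelain box, 68 mm across, 35 mm high, origin under its centre. Bystander close to the block.
- water_dropper: Green water dropper, 60 mm across, 44 mm high, spout to its -x, origin under its centre. Bystander close to the block.
- magnifier: Magnifying glass lying flat, about 220 mm long along its x, 98 mm across the ring, 18 mm high; origin under the joint of handle and ring, ring to +x. Bystander right of the block.
- inkstone: Black inkstone slab 130 x 90 x 22 mm, origin under its centre. Bystander left of the block.
- brush_pot: Blue pot of brushes, 96 mm across, brushes up to 250 mm high, origin under its centre. Bystander far left.

How it is judged:
On the way, in this order (a step that is already met when the one before it is completed fails the run):
1. the fingertips tap the first key from the left (more than 0.5 N) (contact force between the fingers and key_1 above 0.5 N), for 0.02 s.
2. the fingertips tap the second key from the left (more than 0.5 N) (contact force between the fingers and key_2 above 0.5 N), for 0.02 s.
3. the fingertips tap the third key from the left (more than 0.5 N) (contact force between the fingers and key_3 above 0.5 N), for 0.02 s.
4. the fingertips tap the fourth key from the left (more than 0.5 N) (contact force between the fingers and key_4 above 0.5 N), for 0.02 s.
5. the latched key is pressed in until it clicks (more than 5.5 mm below its up height), the other three being up (((z of key_1 in the frame of socket_block below 0.0505 m and z of each of key_2, key_3, key_4 in the frame of socket_block above 0.0545 m) or (z of key_2 in the frame of socket_block below 0.0505 m and z of each of key_1, key_3, key_4 in the frame of socket_block above 0.0545 m) or (z of key_3 in the frame of socket_block below 0.0505 m and z of each of key_1, key_2, key_4 in the frame of socket_block above 0.0545 m) or (z of key_4 in the frame of socket_block below 0.0505 m and z of each of key_1, key_2, key_3 in the frame of socket_block above 0.0545 m))), for 0.02 s.
At the end, for the whole second after the job is handed in: All four keys are up (cap tops within 1 mm of 56 mm above the desk), and every other thing on the desk is within 15 mm of where it stood (z of each of key_1, key_2, key_3, key_4 in the frame of socket_block above 0.055 m and distance of each of album, paperweight, seal, paste_box, water_dropper, magnifier, inkstone, brush_pot from where it was at the start of the episode below 0.015 m); the robot touches nothing.
It fails at once if a key that was up is pushed more than 5 mm in (about to click) while another is down ((z of key_1 in the frame of socket_block below 0.051 m and z of any of key_2, key_3, key_4 in the frame of socket_block below 0.054 m) or (z of key_2 in the frame of socket_block below 0.051 m and z of any of key_1, key_3, key_4 in the frame of socket_block below 0.054 m) or (z of key_3 in the frame of socket_block below 0.051 m and z of any of key_1, key_2, key_4 in the frame of socket_block below 0.054 m) or (z of key_4 in the frame of socket_block below 0.051 m and z of any of key_1, key_2, key_3 in the frame of socket_block below 0.054 m)).
It fails at once if a bystander on the desk is lifted, carried or shifted by more than 15 mm (distance of any of album, paperweight, seal, paste_box, water_dropper, magnifier, inkstone, brush_pot from where it was at the start of the episode above 0.015 m).
It also fails if it takes over 45 s, if anything falls off the work surface, if the arm or the gripper's body presses on something with over 40 N, if the wrist force passes 120 N, or if a joint passes its speed limit or range.

## Working session

There is one attempt and no reset: what is moved stays moved. The work goes in short steps, Python scripts to look and compute and a tool call to move; the robot and the scene stay as the last step left them, time stands still between calls to the robot, and variables do not carry over. Pictures are saved under pics/ and viewed, at most 10 in all, crops included, and the job is handed in when it is done.

Besides the shell and the picture viewer there is one more tool, called after "Emit:" as name(argument=value, ...) on one line, values as JSON. arm_command: Moves the arm, as the interface text tells. Its arguments: {"type":"object","properties":{"steps":{"type":"array","items":{"type":"array","items":{"type":"number"}}},"hand":{"type":"number"}},"required":["steps"]}

```bash
mkdir -p pics
python3 - <<'E'
from station import robot
import cv2, pickle
s=robot.sense();print({k:s[k] for k in('time','tcp_pos','orientation','contact_force','opening')})
d={n:robot.snapshot(n) for n in('top','side')}
pickle.dump(d,open('d0.pkl','wb'))
for n in d: cv2.imwrite(f'pics/{n}0.png',d[n]['frame'])
for n in d: print(n,d[n]['fx'],d[n]['cx'],d[n]['cy'],d[n]['camera_from_world'].__repr__(),[k for k in d[n]])
E
```

```text
{'time': 0.0, 'tcp_pos': array([ 0.1822103 , -0.54480337,  0.19476467]), 'orientation': array([-8.85076505e-04,  9.87007827e-01,  1.60669686e-01, -1.30559042e-04]), 'contact_force': array([-0.53927883,  0.0652872 ,  0.22063378]), 'opening': 0.08553695820555442}
top 379.7827539463004 322.28730044060234 203.29809172414048 array([[ 0.00711369, -0.99975894,  0.02077161,  0.14143197],
       [ 0.98071548,  0.01103231,  0.19512927, -0.5999776 ],
       [-0.19531139,  0.01898295,  0.98055755, -1.12600657],
       [ 0.        ,  0.        ,  0.        ,  1.        ]]) ['frame', 'fx', 'fy', 'cx', 'cy', 'camera_from_world']
side 478.00524998982775 322.8429102912703 199.25345554531188 array([[-0.76313119, -0.64623154, -0.00394766,  0.53561425],
       [ 0.37833583, -0.45171035,  0.80797262, -0.2047077 ],
       [-0.52392059,  0.61509557,  0.5892068 , -1.07181188],
       [ 0.        ,  0.        ,  0.        ,  1.        ]]) ['frame', 'fx', 'fy', 'cx', 'cy', 'camera_from_world']
```

View pics/top0.png

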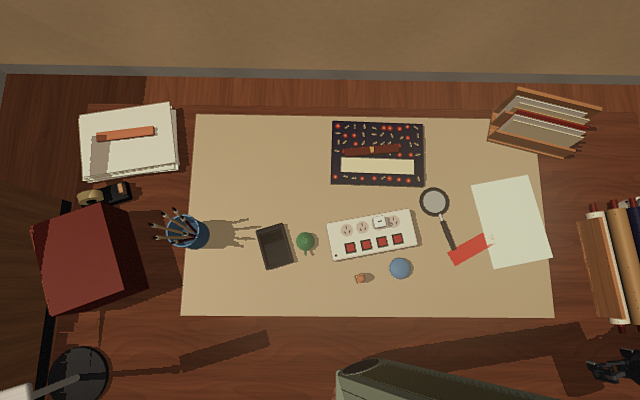

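View pics/side0.png

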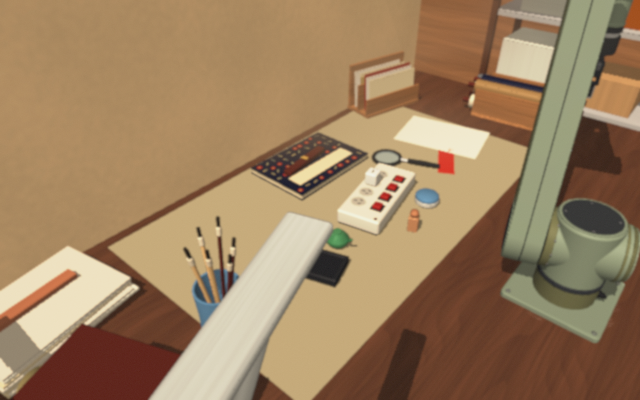

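The top view shows the block tilted, with its red keys at about (350,247), (366,244), (382,241) and (398,239). The seal is at (361,278), the paste box at (400,268) and the dropper at (305,241). The side view shows the same keys around (377,207) to (399,179).

```bash
cat > h.py <<'E'
import numpy as np, cv2
def ray(c,uv):
    M=c['camera_from_world'];R,t=M[:3,:3],M[:3,3]
    d=R.T@np.array([(uv[0]-c['cx'])/c['fx'],-(uv[1]-c['cy'])/c['fy'],-1.])
    return -R.T@t,d
def onplane(c,uv,z):
    o,d=ray(c,uv);return o+d*(z-o[2])/d[2]
def tri(c1,u1,c2,u2):
    o,d=ray(c1,u1);p,e=ray(c2,u2)
    s=np.linalg.lstsq(np.c_[d,-e],p-o,rcond=None)[0]
    a,b=o+d*s[0],p+e*s[1];return (a+b)/2,np.linalg.norm(a-b)
def keys(c,box):
    x0,y0,x1,y1=box;f=c['frame'][y0:y1,x0:x1].astype(int)
    w=np.where((f[...,2]>90)&(f[...,2]>2.2*f[...,1])&(f[...,2]>2.2*f[...,0]),255,0).astype(np.uint8)
    n,l,st,ce=cv2.connectedComponentsWithStats(w)
    return sorted([(*(ce[i]+[x0,y0]),st[i,4]) for i in range(1,n) if st[i,4]>25])
E
python3 - <<'E'
import pickle,numpy as np,cv2
from h import *
d=pickle.load(open('d0.pkl','rb'));T,S=d['top'],d['side']
kt=keys(T,(335,228,412,258));ks=keys(S,(360,165,412,222))
print(np.round(kt,1));print(np.round(ks,1))
P=[onplane(T,k[:2],.056) for k in kt];Q=[onplane(S,k[:2],.056) for k in ks]
print(np.round(P,4));print(np.round(Q,4))
if len(kt)==len(ks)==4:
  for a,b in zip(kt,ks): print(tri(T,a[:2],S,b[:2]))
# block top outline (ivory)
f=T['frame'][195:265,318:425].astype(int)
m=((f.min(2)>125)&(f[...,2]-f[...,0]<75)).astype(np.uint8)*255
c=max(cv2.findContours(m,cv2.RETR_EXTERNAL,cv2.CHAIN_APPROX_NONE)[0],key=cv2.contourArea)
b=cv2.boxPoints(cv2.minAreaRect(c))+[318,195]
W=np.array([onplane(T,q,.045) for q in b]);print(np.round(W,4),np.linalg.norm(np.diff(W,axis=0),axis=1),W.mean(0))
for n,q,z in(('seal',(361,277),.06),('box',(400,267),.03),('drop',(305,241),.03)):print(n,onplane(T,q,z))
a=cv2.resize(T['frame'][190:290,290:430],None,fx=5,fy=5,interpolation=cv2.INTER_CUBIC)
cv2.imwrite('pics/c.png',a)
b=cv2.resize(S['frame'][155:240,330:450],None,fx=6,fy=6,interpolation=cv2.INTER_CUBIC);cv2.imwrite('pics/cs.png',b)
E
```

```text
[[350.3 247.5  53. ]
 [366.3 244.5  53. ]
 [382.1 241.4  53. ]
 [397.6 238.6  50. ]]
[[377.3 206.   54. ]
 [384.8 196.1  50. ]
 [392.1 186.8  45. ]
 [398.7 178.5  33. ]]
[[ 0.4624  0.0604  0.056 ]
 [ 0.472   0.0113  0.056 ]
 [ 0.4817 -0.0375  0.056 ]
 [ 0.491  -0.0856  0.056 ]]
[[ 0.4584  0.0694  0.056 ]
 [ 0.4682  0.0206  0.056 ]
 [ 0.4777 -0.0285  0.056 ]
 [ 0.4861 -0.0743  0.056 ]]
(array([0.46358944, 0.06000658, 0.0480419 ]), np.float64(0.0012498202374340856))
(array([0.47337809, 0.01058005, 0.04794866]), np.float64(0.0015410294286312902))
(array([ 0.48294808, -0.03853081,  0.0483298 ]), np.float64(0.0011960009028243509))
(array([ 0.49263034, -0.08729959,  0.04652137]), np.float64(0.0015408586860033249))
[[ 0.538   0.1369  0.045 ]
 [ 0.5914 -0.1308  0.045 ]
 [ 0.4737 -0.1481  0.045 ]
 [ 0.4228  0.1148  0.045 ]] [0.27289806 0.1189551  0.26773816] [ 0.50648064 -0.00679547  0.045     ]
seal [0.37399317 0.02917545 0.06      ]
box [ 0.40547974 -0.09605054  0.03      ]
drop [0.48338646 0.1995825  0.03      ]
```

View pics/c.png

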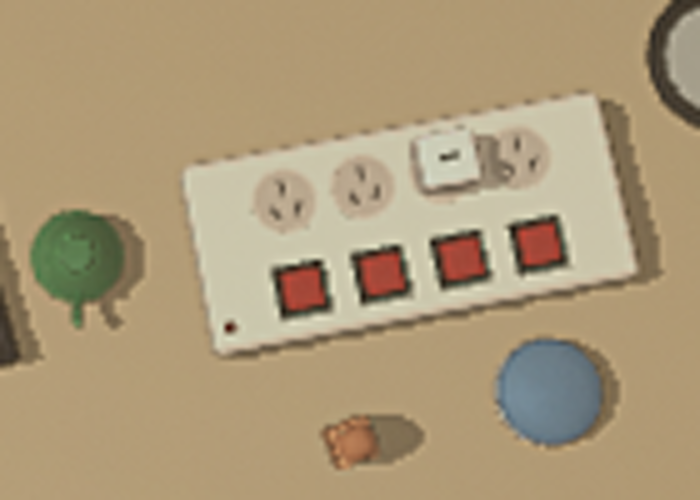

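View pics/cs.png

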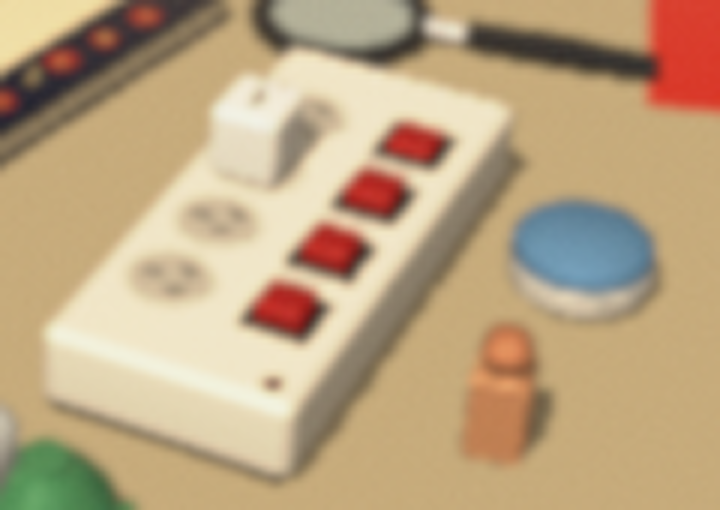

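The keys are measured. Their pitch is 49.7 mm, the yaw is 0.193 rad, and the centre worked out from the keys agrees with the block outline. Key 4 looks lowest in the side view. I'll start moving with the gripper shut.

Emit:
arm_command(hand=0, steps=[[0, 0, 0, 0.13], [28, -38.5, 0, 0], [28, -38.5, 0, 0], [28, -38.5, 0, 0], [28, -38.5, 0, 0], [28, -38.5, 0, 0], [28, -38.5, 0, 0], [28, -38.5, 0, 0], [28, -38.5, 0, 0], [28, -38.5, 0, 0], [28, -38.5, 0, 0], [28, -38.5, 0, 0]])

```text
time: 1.3
tcp_pos: [0.4038, -0.0687, 0.1955]
orientation: [0.0, 0.995, 0.096, 0.0]
contact_force: [1.0, -1.2, 0.2]
opening: 0.0
finger_force: 0.0
```

Emit:
arm_command(steps=[[28, -38.5, 0, 0], [28, -38.5, 0, 0], [0, 0, 35, 0], [0, 0, 30, 0], [0, 0, 20, 0], [0, 0, 10, 0], [0, 0, 0, 0], [0, 0, 0, 0], [0, 0, 0, 0]])

```text
time: 2.2
tcp_pos: [0.4448, 0.0155, 0.1017]
orientation: [0.0, 0.995, 0.096, 0.001]
contact_force: [0.3, -0.0, 0.2]
opening: 0.0004
finger_force: 0.0
```

Emit:
arm_command(steps=[[26, -40.5, 0, 0], [0, 0, 20, 0], [0, 0, 18, 0], [0, 0, 0, 0], [0, 0, 0, 0], [0, 0, 0, 0]])

```text
time: 2.8
tcp_pos: [0.4626, 0.0602, 0.0639]
orientation: [0.0, 0.995, 0.096, 0.001]
contact_force: [0.0, -0.3, 0.5]
opening: 0.0002
finger_force: 0.0
```

Run:
```python
from station import robot
import cv2,numpy as np
s=robot.sense();print(s['tcp_pos'],s['contact_force'])
d={n:robot.snapshot(n) for n in('top','side')}
a=cv2.resize(d['top']['frame'][190:290,290:430],(560,400),interpolation=cv2.INTER_CUBIC)
b=cv2.resize(d['side']['frame'][130:240,330:450],(436,400),interpolation=cv2.INTER_CUBIC)
cv2.imwrite('pics/k1.png',cv2.resize(np.hstack([a,b]),None,fx=.8,fy=.8))
```

```text
[0.46258078 0.06024349 0.06386226] [ 0.03405417 -0.28020031  0.52722784]
```

View pics/k1.png

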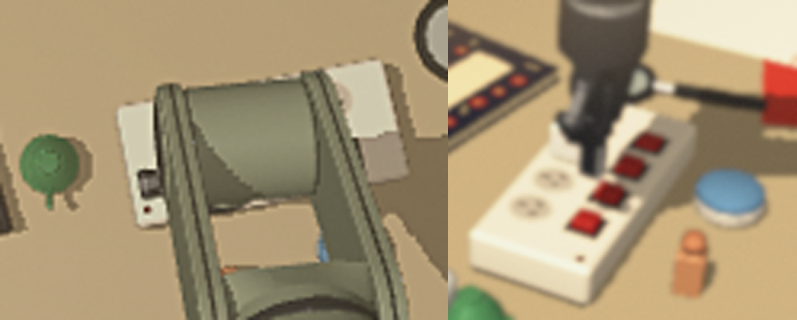

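Run:
```python
from station import robot
import cv2,numpy as np
from h import *
s=robot.sense();c=robot.snapshot('side')
def pr(p):
    q=c['camera_from_world']@np.r_[p,1];return np.array([c['cx']-c['fx']*q[0]/q[2],c['cy']+c['fy']*q[1]/q[2]])
p=s['tcp_pos'];print(pr(p),pr([.4626,.0602,.056]),pr([.472,.0113,.056]))
im=cv2.resize(c['frame'][140:220,350:430],None,fx=7,fy=7,interpolation=cv2.INTER_CUBIC)
def dot(p,col):
    q=(pr(p)-[350,140]+.5)*7;cv2.circle(im,tuple(int(v) for v in q),4,col,-1)
dot(p,(255,0,255));dot([.4626,.0602,.056],(0,255,255));dot([.472,.0113,.056],(0,255,0))
cv2.imwrite('pics/z.png',im)
```

```text
[378.22475452 201.38500142] [377.96255821 203.72403842] [385.58243895 194.01848042]
```

View pics/z.png

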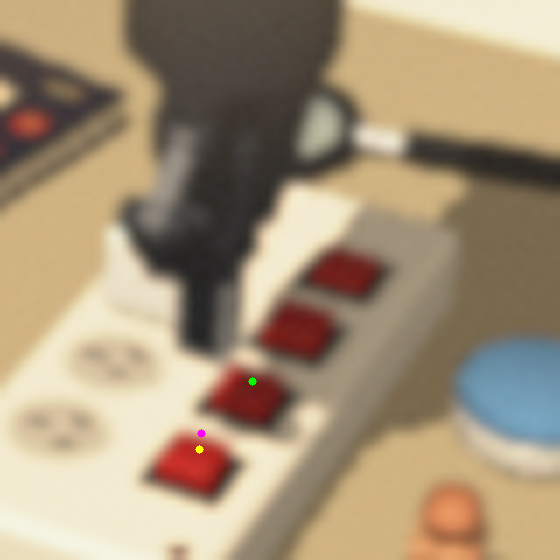

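The fingertip in the side view appears about 12 px above the projected TCP. I'll check this before touching anything by comparing with the first picture.

Run:
```python
from station import robot
import cv2,numpy as np,pickle
c=robot.snapshot('side');o=pickle.load(open('d0.pkl','rb'))['side']
a=o['frame'][150:220,355:415];b=c['frame'][150:220,355:415]
df=cv2.absdiff(a,b).max(2);df=cv2.cvtColor(np.clip(df*2,0,255).astype(np.uint8),cv2.COLOR_GRAY2BGR)
im=np.hstack([a,b,df]);cv2.imwrite('pics/df.png',cv2.resize(im,None,fx=4.4,fy=4.4,interpolation=cv2.INTER_NEAREST))
```

```text
(no output)
```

View pics/df.png

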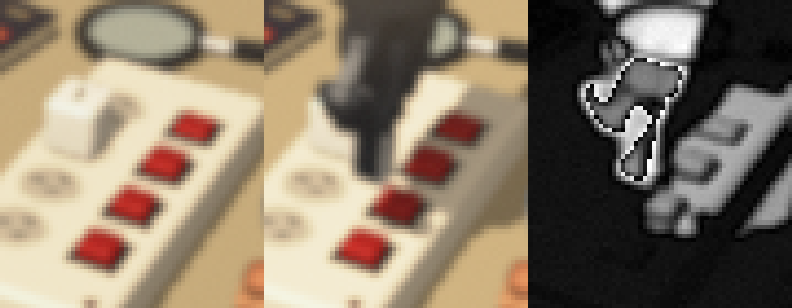

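The difference image and the shadow suggest the visible tip is higher than reported. I'll descend in small steps and go by the force reading.

Emit:
arm_command(steps=[[0, 0, 4, 0], [0, 0, 3, 0], [0, 0, 1, 0], [0, 0, 0.8, 0], [0, 0, 0, 0], [0, 0, 0, 0]])

```text
time: 3.6
tcp_pos: [0.4616, 0.0604, 0.0538]
orientation: [0.0, 0.995, 0.096, 0.0]
contact_force: [-0.0, -0.4, -0.3]
opening: 0.0
finger_force: 0.0
```

Run:
```python
from station import robot
import cv2,numpy as np
s=robot.sense();print(s['tcp_pos'],s['contact_force'])
d={n:robot.snapshot(n) for n in('top','side')}
c=d['side']
print(np.array(robot.sense()['contact_force']))
im=np.hstack([cv2.resize(c['frame'][150:220,350:420],(400,400),interpolation=cv2.INTER_CUBIC),cv2.resize(d['top']['frame'][190:290,320:420],(400,400),interpolation=cv2.INTER_CUBIC)])
cv2.imwrite('pics/t1.png',im)
```

```text
[0.46159404 0.06037669 0.05379159] [-0.00295968 -0.36362689 -0.33194723]
[ 0.16790753  0.47154937 -0.66703383]
```

View pics/t1.png

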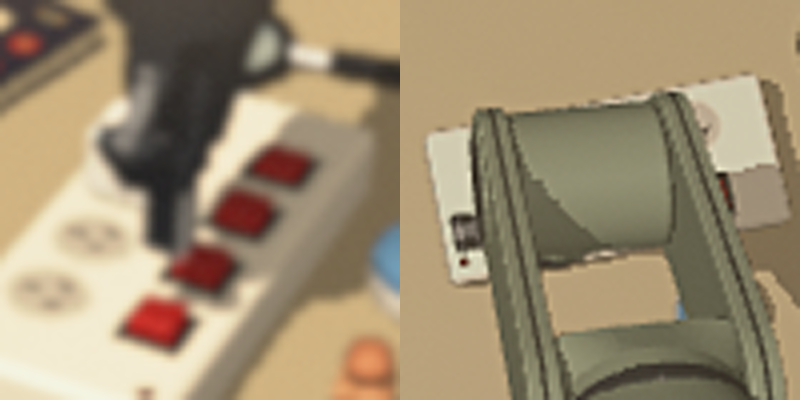

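Nothing has been touched yet. I'll use the start pictures, in which the open gripper shows at the right edge of both views, to check the TCP against the images.

Run:
```python
import cv2,numpy as np,pickle
d=pickle.load(open('d0.pkl','rb'))
def pr(c,p):
    q=c['camera_from_world']@np.r_[p,1];return np.array([c['cx']-c['fx']*q[0]/q[2],c['cy']+c['fy']*q[1]/q[2]])
ims=[]
for n,(x0,y0) in(('top',(540,320)),('side',(550,0))):
    c=d[n];h=c['frame'][y0:y0+(80 if n=='top' else 120),x0:640]
    k=4.4;im=cv2.resize(h,None,fx=k,fy=k,interpolation=cv2.INTER_CUBIC)
    y=np.array([.317,-.948,0])
    for z,col in((.195,(255,0,255)),(.235,(0,255,255))):
      for s in(-.05,0,.05):
        q=(pr(c,np.array([.1822,-.5448,z])+s*y)-[x0,y0]+.5)*k;cv2.circle(im,tuple(int(v) for v in q),3,col,-1);print(n,z,s,q.round())
    o=np.zeros((530,im.shape[1],3),np.uint8);o[:im.shape[0]]=im[:530];ims.append(o)
m=np.hstack(ims)[:, :795];cv2.imwrite('pics/st.png',m);print(m.shape, ims[0].shape)
```

```text
top 0.195 -0.05 [146. 180.]
top 0.195 0 [222. 152.]
top 0.195 0.05 [298. 124.]
top 0.235 -0.05 [194. 195.]
top 0.235 0 [273. 166.]
top 0.235 0.05 [352. 136.]
side 0.195 -0.05 [139. 504.]
side 0.195 0 [136. 473.]
side 0.195 0.05 [134. 443.]
side 0.235 -0.05 [159. 446.]
side 0.235 0 [156. 416.]
side 0.235 0.05 [153. 387.]
(530, 795, 3) (530, 440, 3)
```

View pics/st.png

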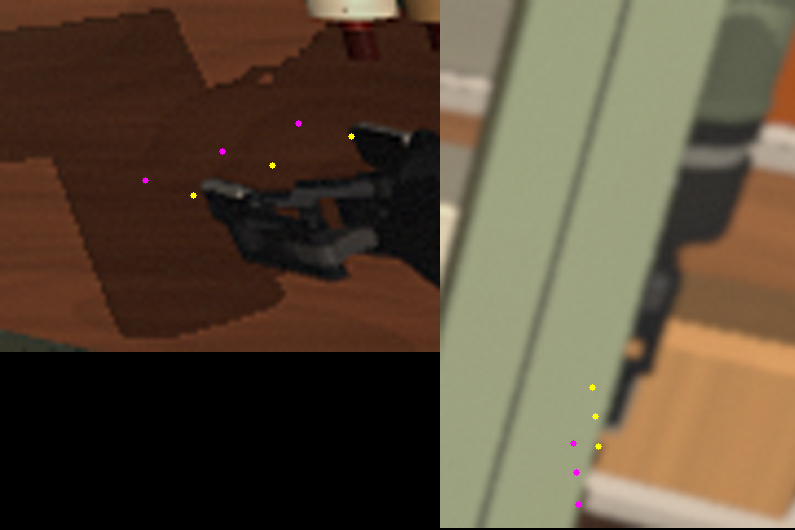

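In both start views the fingertips sit about 30–40 mm above the reported TCP, while the horizontal position agrees. So the reported z is about 35 mm too low at the true tip. I'll descend in small steps and stop on contact.

Emit:
arm_command(steps=[[0, 0, 8, 0], [0, 0, 8, 0], [0, 0, 6, 0], [0, 0, 0, 0], [0, 0, 0, 0], [0, 0, 0, 0]])

```text
time: 4.3
tcp_pos: [0.4617, 0.0604, 0.0319]
orientation: [0.0, 0.995, 0.096, 0.0]
contact_force: [-0.2, 0.4, 0.1]
opening: 0.0001
finger_force: 0.0
```

Emit:
arm_command(steps=[[0, 0, 1, 0], [0, 0, 1, 0], [0, 0, 0, 0]])

```text
time: 4.6
tcp_pos: [0.4615, 0.0604, 0.0298]
orientation: [0.0, 0.995, 0.096, 0.0]
contact_force: [-0.2, -0.4, -0.3]
opening: -0.0001
finger_force: 0.0
```

Run:
```python
from station import robot
import cv2,numpy as np
s=robot.sense();print(s['tcp_pos'],s['contact_force'],s['joints'])
c=robot.snapshot('side');f=c['frame']
for v in range(188,210): print(v,[int(x) for x in f[v,372:390].max(1)])
```

```text
[0.46147432 0.06035797 0.02980002] [-0.24341104 -0.42029759 -0.32888261] [ 1.05429324e-01  3.30842666e-01  2.03816269e+00 -1.61934340e-04
  7.72566853e-01  1.48348971e+00]
188 [42, 40, 34, 33, 36, 37, 38, 38, 44, 45, 44, 49, 55, 57, 65, 88, 105, 112]
189 [49, 44, 40, 34, 36, 36, 37, 38, 42, 45, 51, 68, 86, 90, 84, 87, 94, 98]
190 [93, 85, 68, 51, 39, 35, 35, 40, 43, 51, 60, 83, 111, 123, 118, 110, 103, 95]
191 [157, 145, 118, 79, 47, 36, 36, 40, 53, 69, 80, 92, 115, 133, 139, 137, 132, 121]
192 [210, 199, 159, 103, 55, 37, 37, 42, 64, 90, 97, 99, 109, 121, 131, 139, 140, 141]
193 [226, 223, 182, 113, 57, 38, 40, 46, 72, 99, 105, 102, 102, 107, 116, 122, 127, 134]
194 [232, 232, 193, 116, 58, 39, 41, 50, 79, 101, 104, 101, 101, 105, 107, 109, 114, 117]
195 [239, 236, 196, 115, 56, 39, 40, 56, 85, 104, 105, 101, 103, 107, 109, 108, 108, 105]
196 [242, 237, 193, 112, 53, 40, 40, 59, 89, 107, 106, 103, 109, 113, 113, 111, 107, 96]
197 [243, 236, 189, 109, 52, 39, 43, 60, 90, 105, 103, 104, 112, 116, 116, 113, 103, 87]
198 [243, 236, 189, 109, 52, 40, 42, 62, 92, 105, 101, 101, 109, 113, 
[... 335 characters left out ...]
7, 145, 148, 145, 137, 125, 142, 185]
203 [236, 221, 191, 165, 146, 130, 124, 122, 126, 128, 133, 145, 154, 158, 155, 154, 180, 224]
204 [224, 207, 192, 183, 173, 160, 149, 146, 144, 137, 126, 129, 140, 151, 157, 165, 195, 231]
205 [201, 200, 200, 199, 193, 185, 179, 175, 167, 149, 121, 105, 113, 135, 153, 173, 211, 234]
206 [170, 188, 200, 201, 201, 199, 197, 188, 170, 142, 105, 89, 112, 142, 165, 193, 224, 236]
207 [141, 166, 178, 184, 190, 196, 197, 185, 157, 119, 93, 117, 166, 201, 216, 222, 232, 233]
208 [131, 141, 148, 155, 165, 173, 177, 167, 137, 100, 104, 165, 222, 238, 240, 238, 235, 226]
209 [174, 154, 141, 136, 139, 146, 149, 142, 115, 100, 143, 208, 238, 243, 243, 240, 232, 212]
```

Emit:
arm_command(steps=[[0, 0, 1.5, 0], [0, 0, 1.5, 0], [0, 0, 0, 0]])

```text
time: 4.95
tcp_pos: [0.4613, 0.0603, 0.0266]
orientation: [0.0, 0.995, 0.096, -0.0]
contact_force: [0.6, -0.7, -0.5]
opening: -0.0002
finger_force: 0.0
```

Emit:
arm_command(steps=[[0, 0, 1.5, 0], [0, 0, 0, 0]])

```text
time: 5.15
tcp_pos: [0.4614, 0.0604, 0.0251]
orientation: [0.0, 0.995, 0.096, -0.0]
contact_force: [0.1, -0.0, -0.3]
opening: 0.0
finger_force: 0.0
```

Emit:
arm_command(steps=[[0, 0, 1, 0], [0, 0, 0, 0]])

```text
time: 5.35
tcp_pos: [0.4614, 0.0604, 0.0242]
orientation: [0.0, 0.995, 0.096, -0.0]
contact_force: [0.4, 0.0, 0.6]
opening: 0.0004
finger_force: 0.0
```

Emit:
arm_command(steps=[[0, 0, 1, 0], [0, 0, 0, 0]])

```text
time: 5.55
tcp_pos: [0.4614, 0.0604, 0.0232]
orientation: [0.0, 0.995, 0.096, -0.0]
contact_force: [1.1, -1.0, 0.4]
opening: -0.0002
finger_force: 0.0
```

Emit:
arm_command(steps=[[0, 0, 1, 0], [0, 0, 0, 0]])

```text
time: 5.75
tcp_pos: [0.4614, 0.0604, 0.0222]
orientation: [0.0, 0.995, 0.096, -0.0]
contact_force: [-0.6, 0.0, -0.8]
opening: 0.0001
finger_force: 0.0
```

Emit:
arm_command(steps=[[0, 0, 1, 0], [0, 0, 0, 0]])

```text
time: 5.95
tcp_pos: [0.4614, 0.0604, 0.0212]
orientation: [0.0, 0.995, 0.096, -0.0]
contact_force: [-0.9, -0.4, 0.6]
opening: 0.0004
finger_force: 0.0
```

Emit:
arm_command(steps=[[0, 0, 1, 0], [0, 0, 0, 0]])

```text
time: 6.15
tcp_pos: [0.4616, 0.0604, 0.0204]
orientation: [0.0, 0.995, 0.096, 0.0]
contact_force: [-0.0, 0.8, 1.6]
opening: 0.0002
finger_force: 0.7
```

Run:
```python
from station import robot
import cv2,numpy as np
s=robot.sense();print(s['tcp_pos'],s['contact_force'])
c=robot.snapshot('side');f=c['frame']
for v in range(196,213): print(v,[int(x) for x in f[v,370:388].max(1)])
```

```text
[0.4616446  0.06037917 0.02037083] [-0.03177448  0.77572415  1.64379988]
196 [242, 243, 243, 233, 182, 105, 48, 34, 39, 59, 88, 103, 101, 101, 108, 113, 113, 111]
197 [243, 243, 244, 235, 185, 106, 52, 38, 41, 61, 91, 107, 105, 104, 113, 116, 116, 112]
198 [243, 243, 243, 234, 182, 105, 50, 40, 41, 61, 91, 106, 102, 103, 109, 113, 115, 109]
199 [243, 243, 243, 232, 178, 99, 49, 39, 42, 64, 94, 106, 99, 95, 96, 103, 105, 98]
200 [243, 243, 242, 230, 170, 95, 47, 40, 42, 68, 98, 109, 99, 89, 88, 90, 90, 80]
201 [243, 243, 242, 225, 161, 89, 45, 39, 43, 68, 100, 110, 103, 106, 112, 111, 103, 90]
202 [243, 243, 241, 221, 157, 93, 56, 44, 45, 70, 100, 110, 110, 127, 142, 144, 138, 138]
203 [243, 242, 237, 216, 165, 116, 85, 67, 60, 78, 102, 110, 113, 133, 151, 157, 166, 187]
204 [242, 237, 224, 206, 179, 150, 128, 112, 98, 100, 111, 111, 110, 122, 140, 153, 172, 210]
205 [237, 219, 201, 199, 195, 182, 171, 160, 145, 136, 133, 120, 103, 98, 112, 135, 164, 205]
206 [223, 179, 170, 188, 197, 198, 195, 191, 183, 168, 150, 124, 95, 77, 94, 131, 171, 214]
207 [192, 137, 142, 165, 177, 182, 190, 195, 196, 180, 152, 115, 87, 93, 128, 168, 207, 231]
208 [175, 133, 131, 142, 148, 155, 164, 174, 177, 166, 135, 100, 101, 147, 191, 221, 234, 239]
209 [217, 192, 174, 155, 142, 138, 139, 145, 150, 141, 117, 100, 141, 203, 234, 240, 241, 240]
210 [240, 237, 229, 215, 195, 173, 153, 140, 135, 122, 107, 131, 192, 233, 243, 243, 241, 235]
211 [243, 243, 243, 241, 237, 229, 217, 195, 174, 149, 143, 187, 230, 242, 243, 242, 237, 224]
212 [243, 243, 243, 243, 244, 242, 241, 238, 230, 217, 215, 230, 242, 243, 242, 239, 229, 205]
```

Emit:
arm_command(steps=[[0, 0, 0.7, 0], [0, 0, 0, 0]])

```text
time: 6.4
tcp_pos: [0.4616, 0.0604, 0.0197]
orientation: [0.0, 0.995, 0.096, 0.0]
contact_force: [-0.2, -0.4, 1.5]
opening: -0.0003
finger_force: 1.2
```

Emit:
arm_command(steps=[[0, 0, 0.7, 0], [0, 0, 0, 0]])

```text
time: 6.6
tcp_pos: [0.4617, 0.0604, 0.0189]
orientation: [0.0, 0.995, 0.096, 0.0]
contact_force: [0.0, -0.6, 2.2]
opening: 0.0001
finger_force: 1.4
```

Key 1 gives at light force, so it is up. The contact height reads about 0.021. Next is key 2.

Emit:
arm_command(steps=[[0, 0, -10, 0], [0, 0, 0, 0], [0, 25, 0, 0], [0, 24.7, 0, 0], [0, 0, 0, 0], [0, 0, 7.5, 0], [0, 0, 0, 0], [0, 0, 0, 0]])

```text
time: 7.4
tcp_pos: [0.4705, 0.0122, 0.021]
orientation: [-0.0, 0.995, 0.097, -0.001]
contact_force: [-0.2, 0.7, -0.3]
opening: -0.0005
finger_force: 0.0
```

Emit:
arm_command(steps=[[0, 0, 1, 0], [0, 0, 0, 0], [0, 0, 0, 0]])

```text
time: 7.7
tcp_pos: [0.471, 0.0118, 0.0204]
orientation: [0.0, 0.995, 0.096, 0.0]
contact_force: [-0.1, 1.1, 0.2]
opening: -0.0001
finger_force: 0.0
```

Emit:
arm_command(steps=[[0, 0, 0.7, 0], [0, 0, 0, 0], [0, 0, 0, 0]])

```text
time: 8.0
tcp_pos: [0.4711, 0.0118, 0.0198]
orientation: [-0.0, 0.995, 0.096, 0.0]
contact_force: [-0.5, 2.1, 2.0]
opening: -0.0002
finger_force: 1.2
```

Emit:
arm_command(steps=[[0, 0, 0.8, 0], [0, 0, 0, 0]])

```text
time: 8.2
tcp_pos: [0.4711, 0.0117, 0.0189]
orientation: [-0.0, 0.995, 0.096, 0.0]
contact_force: [-0.3, 1.7, 2.8]
opening: 0.0001
finger_force: 1.4
```

Emit:
arm_command(steps=[[0, 0, -9.5, 0], [0, 0, 0, 0], [0, 25, 0, 0], [0, 24.7, 0, 0], [0, 0, 0, 0], [0, 0, 7.3, 0], [0, 0, 0, 0], [0, 0, 0, 0]])

```text
time: 9.0
tcp_pos: [0.48, -0.0365, 0.0207]
orientation: [-0.0, 0.995, 0.097, -0.001]
contact_force: [-0.4, -0.1, 0.3]
opening: 0.0002
finger_force: 0.0
```

Emit:
arm_command(steps=[[0, 0, 1.2, 0], [0, 0, 0, 0], [0, 0, 0, 0]])

```text
time: 9.3
tcp_pos: [0.4803, -0.0367, 0.02]
orientation: [-0.0, 0.995, 0.096, -0.0]
contact_force: [-1.3, 1.9, 2.4]
opening: 0.0
finger_force: 1.2
```

Emit:
arm_command(steps=[[0, 0, 0.7, 0], [0, 0, 0, 0], [0, 0, 0, 0]])

```text
time: 9.6
tcp_pos: [0.4806, -0.0371, 0.0193]
orientation: [-0.0, 0.995, 0.096, 0.0]
contact_force: [-0.4, 1.7, 2.4]
opening: 0.0002
finger_force: 1.3
```

Keys 2 and 3 are up as well. Next is key 4.

Emit:
arm_command(steps=[[0, 0, -9.5, 0], [0, 0, 0, 0], [0, 25, 0, 0], [0, 24.7, 0, 0], [0, 0, 0, 0], [0, 0, 8.5, 0], [0, 0, 0, 0], [0, 0, 0, 0]])

```text
time: 10.4
tcp_pos: [0.4894, -0.0852, 0.0197]
orientation: [-0.0, 0.995, 0.097, -0.001]
contact_force: [0.6, -0.3, -0.5]
opening: -0.0004
finger_force: 0.0
```

Emit:
arm_command(steps=[[0, 0, 1, 0], [0, 0, 0, 0], [0, 0, 0, 0]])

```text
time: 10.7
tcp_pos: [0.4902, -0.0857, 0.0193]
orientation: [0.0, 0.995, 0.096, 0.0]
contact_force: [-0.2, 0.2, 0.4]
opening: -0.0002
finger_force: 0.0
```

Emit:
arm_command(steps=[[0, 0, 1, 0], [0, 0, 0, 0], [0, 0, 0, 0]])

```text
time: 11.0
tcp_pos: [0.4901, -0.086, 0.0182]
orientation: [0.0, 0.995, 0.096, -0.0]
contact_force: [0.0, -1.0, 0.0]
opening: -0.0
finger_force: 0.0
```

Emit:
arm_command(steps=[[0, 0, 1, 0], [0, 0, 0, 0], [0, 0, 0, 0]])

```text
time: 11.3
tcp_pos: [0.4901, -0.086, 0.0172]
orientation: [0.0, 0.995, 0.096, -0.0]
contact_force: [-0.2, -0.6, 0.6]
opening: -0.0001
finger_force: 0.0
```

Emit:
arm_command(steps=[[0, 0, 0.8, 0], [0, 0, 0, 0], [0, 0, 0, 0]])

```text
time: 11.6
tcp_pos: [0.4902, -0.086, 0.0166]
orientation: [0.0, 0.995, 0.096, 0.0]
contact_force: [0.1, 0.1, 1.5]
opening: 0.0003
finger_force: 0.9
```

Contact came about 3.5 mm lower than on the others, so key 4 is the latched one. I'll press it to about 7.5 mm and hold.

Emit:
arm_command(steps=[[0, 0, 1, 0], [0, 0, 1, 0], [0, 0, 1, 0], [0, 0, 1, 0], [0, 0, 0.4, 0], [0, 0, 0, 0], [0, 0, 0, 0], [0, 0, 0, 0], [0, 0, 0, 0], [0, 0, 0, 0]])

```text
time: 12.6
tcp_pos: [0.4902, -0.086, 0.0123]
orientation: [0.0, 0.995, 0.096, 0.0]
contact_force: [-1.0, 0.6, 6.2]
opening: 0.0
finger_force: 3.2
```

Emit:
arm_command(steps=[[0, 0, -3, 0], [0, 0, -3, 0], [0, 0, -4, 0], [0, 0, -20, 0], [0, 0, -30, 0], [0, 0, -40, 0], [0, 0, -40, 0], [-45, 0, 0, 0], [-45, 0, 0, 0], [-35, 0, 0, 0], [0, 0, 0, 0], [0, 0, 0, 0]])

```text
time: 13.8
tcp_pos: [0.3674, -0.11, 0.1522]
orientation: [0.0, 0.995, 0.096, 0.001]
contact_force: [0.6, -0.1, 1.1]
opening: 0.0
finger_force: 0.0
```

Run:
```python
from station import robot
import cv2,numpy as np
from h import *
s=robot.sense();print(s['time'],s['tcp_pos'],s['contact_force'])
c=robot.snapshot('side');print(np.round(keys(c,(360,165,412,222)),1))
cv2.imwrite('pics/e.png',cv2.resize(c['frame'][140:260,320:460],None,fx=4.5,fy=4.5,interpolation=cv2.INTER_CUBIC))
```

```text
13.8 [ 0.36737833 -0.11003725  0.15222282] [ 0.62875687 -0.08831709  1.09681934]
[[377.2 206.   55. ]
 [384.8 196.1  50. ]
 [392.  186.9  47. ]
 [398.8 178.1  39. ]]
```

View pics/e.png

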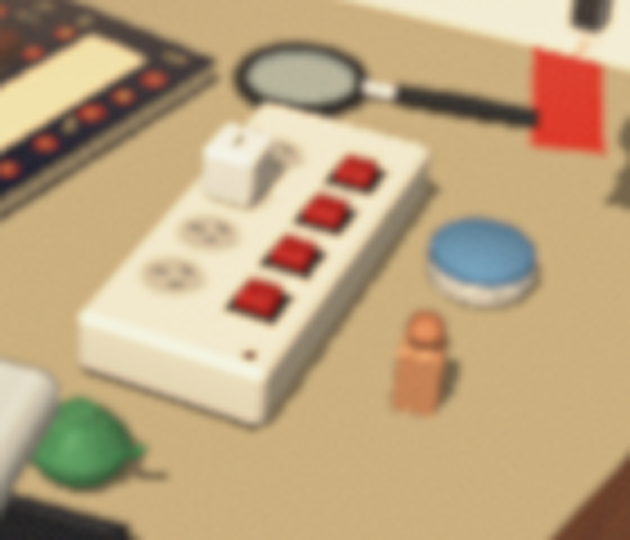

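Key 4 (zoomed picture at about (357,173)) now stands proud like the other three. Its red area grew from 33 to 39 px, the bystanders have not moved, and the arm is clear. I'm handing the job in.

```bash
python3 -c "
from station import robot
print(robot.finish_job())"
```

```text
the job is handed in; nothing more can be done
None
```

I tapped all four keys from left to right. Key 4 was the latched one, so I pressed it to its stop (6.2 N) and let it rise; the last picture shows it up with the others and nothing else moved, and I handed the job in with the arm clear (no verdict came back).

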